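Push the roll tray home and switch the warmer on

TASK

Push the tray of rolls fully home into the tray warmer, until it stops at the back, without lifting the tray. Then flip the long toggle lever on the warmer's roof over to its other position, away from the tray opening, so that it snaps over and stays there. Leave the short toggle lever as it is, and leave the paper cup, the milk jug and the shaker standing where they are.

Things in the scene. Friction and masses are not known exactly. Their poses are not given: they have to be found in the camera images.
- warmer: Fixed low metal housing, 230 deep (x) x 254 wide (y) x 125 mm high. Origin: under its centre at table height; x runs from open front to back, z up. Deck top 30 mm above the table, x -110 to 120 mm. Side walls' inner faces at y = +-113 mm. Back stop's inner face at x = 102 mm. Roof x -60 to 120 mm, 105 to 125 mm above the table, carries two toggle switches and a shaker.
- tray: Loose steel tray of nine fixed rolls, 220 x 220 mm, walls 35 mm high, 4 thick, 0.4-0.9 kg. Origin: centre of underside; axes as warmer. Lies on the deck, 40-75 mm short of home (3 mm play each side); front wall's outer face, x = -110 mm, sticks out. Home, against the back stop: origin at x = -8 mm of the warmer, front wall 8 mm proud of the deck, 58 mm ahead of the roof. Slides with 2-10 N.
- long_switch: Black housing of the long toggle switch, fixed on the warmer's roof, 56 (x) x 36 (y) x 22 mm high. Origin: centre of its underside, on the roof; axes parallel to the warmer's. The lever's hinge axis is along y, 22 mm above the origin. The two switches may stand either way round, left or right, about 130 mm apart.
- long_lever (a joint): Angle of the long toggle lever, rad: 0 = leaning 0.45 rad towards the tray opening (-x), as at the start; 0.45 = upright; 0.9 = leaning 0.45 rad away from the opening (+x). A spring pushes it away from upright, into either end; holding it off its end takes up to 3 N at the tip.
- long_lever_tip (a point): Centre of the ball end of the long toggle lever, a dark steel rod 10 mm thick with a black ball end 13.5 mm thick, 60 mm from the hinge axis.
- short_switch: Housing of the short toggle switch, same size, axes and roof mounting as the long one's.
- short_lever (a joint): Angle of the short toggle lever, rad, as for the long one; starts at 0 and is to be left there. Its dark steel rod is 10 mm thick and its ball end is 30 mm from the hinge axis; the axis lies 22 mm above the housing's underside.
- paper_cup: Loose brown paper cup, 84 mm wide, 100 mm high, standing on the table to the left (+y) of the warmer. Origin: centre of its underside.
- milk_jug: Loose steel milk jug with a handle, 84 mm wide without the handle, 90 mm high, standing on the table to the right (-y) of the warmer. Origin: centre of its underside.
- shaker: Loose metal shaker, 44 mm wide, 65 mm high, standing at the back of the warmer's roof, between the two switches in y. Origin: centre of its underside.

How it is judged:
By the outcome, as a careful person would: the job done as asked, in the order asked, and still so for the second after the job is handed in, with the robot touching nothing.
It also fails if it takes over 40 s, if anything falls off the work surface, if the arm or the gripper's body presses on something with over 40 N, if the wrist force passes 120 N, or if a joint passes its speed limit or range.

ROBOT

A 6-joint arm with a two-finger parallel gripper is mounted at the origin on the work surface. World frame = base frame: x ahead of the robot, y to its left, z up, the work surface at z = 0. Lengths are in m, angles in degrees, forces in N, time in s.
With the tool pointing down it reaches from about 0.35 to 0.875 m from the base axis. Payload 4.2 kg.
Tool frame: the origin (TCP) lies between the finger pads; the fingertips stand 11 mm ahead of it and the grasp point (between the pads) lies 8 mm behind it; z points along the fingers, y is the direction in which the jaws open and shut (so a half turn about z gives the same grasp; the last joint's range is limited). The gripper opens to 87 mm and grips with 3 to 60 N. Pads are 19 mm wide; open, the fingers measure 117 mm over their backs; the gripper's body (75 mm by 190 mm) begins 51 mm behind the grasp point.
Start: joints at [-57.319, 22.042, 0.453, 0, -68.411, -14.817], TCP at [0.192, -0.595, 0.234] pointing down, gripper open.
Joint ranges: [-179.83, 179.83], [-69.29, 118.12], [-61.27, 80.66], [-181.25, 117.63], [-171.15, -9.14], [-177.46, 177.46]. Speed limits (degrees/s): [159.86, 159.86, 180, 180, 180, 180].

INTERFACE

Orientations are given as a 3x3 rotation matrix whose columns are the frame's x, y, z axes.
In Python, from station import sense, capture, get_calibration, finish_job, search_frame, cut_out gives the robot as it stands.
- The arm moves only by the tool arm_command, never from a script. Its argument "rows" is a list of rows, each an object with "fingers": the opening in per cent of the stroke, from 0 (shut) to 100 (fully open); "travel": the shift along the tool's x, y, z in cm, a list of three; "roll": the turn about the tool's z in degrees. A call has 1 to 10 rows; each row is the pose to reach, as a shift and turn from the pose commanded when the call began, along the tool's axes at that moment; what a row does not reach only later rows make up. A row lasts 1/10 s, in which the tool goes at most 50 mm and 8.59 degrees, less where a joint would pass 70% of its speed; a pose out of reach is approached as far as the arm can. A call with a gripper value outside its range is refused whole. The fingers move at their own pace and stop on an object; the grip force is fixed at half the most. Time passes only in rows, so rows that repeat a pose let the fingers close. It gives the time, the measured TCP pose, the force and the opening at its end, in the units of the state.
- sense(): the state, without advancing time (a new reading comes with each control period).
- capture(name): name is "scene" or "top"; returns (picture, depth): 384x512x3 uint8, red, green, blue; 384x512 float32, m along the optical axis (not along the pixel's ray), 0 where there is no reading.
- get_calibration(name): a dict with "fov_y" (degrees; the focal length in pixels is half the picture's height over the tangent of half this angle, whatever the lens; pixels are square), "cx", "cy" (the principal point, pixels), "distortion" ([k1, k2, p1, p2, k3] as OpenCV has them; the pictures are not rectified), "origin" and "attitude" of the camera in the world. Camera axes: x right, y down, z forward; pixel columns grow to the right and rows downward; lengths in m; the calibration is good to about 2 mm. A picture is of the moment at which its call begins. get_calibration takes no time and is no camera call.
- finish_job(): hands the job in, once; it reports no verdict.
Trained networks look in the newest picture that a camera, given by its name, has taken for a name from the list of things; names that differ only in an ending like _2 or _b are one class to them, and where a whole thing is asked for, a point or a joint stands for the part that bears it (a point fixed in the world has none). Each returns a list of dicts, best first, with "p" (0 to 1); they miss things now and then, are a little off and sometimes report something else, mostly with a low value. They report only what shows in the picture. A call takes as long as a camera call.
- search_frame(camera, label): "position" ([x, y, z] in m, in world coordinates, good to about 4 mm: the middle of the surface that is visible of it).
- cut_out(camera, label): "mask" (384x512 bool, what is visible of it).
The state is a dict: "time_s": time; "joints": joint angles; "joint_velocities": joint speeds; "effort": joint torques, N m; "tcp_pos": TCP position; "ee_rot": TCP orientation; "wrist_force": force on the tool from outside, world axes, zero at the start; "moment": the same for the moment, N m; "gripper_width": opening from 0.0 (shut) to 1.0 (fully open).
Only numpy, scipy, OpenCV 4.12 (cv2) and the standard library are available. Lean on these libraries where they do the work, as an engineer would, in place of code of your own. Each camera call takes 0.05 s, during which the arm holds its last target. There are 200 camera calls.

## Working session

There is one attempt and no reset: what is moved stays moved. The work goes in short steps, Python scripts to look and compute and a tool call to move; the robot and the scene stay as the last step left them, time stands still between calls to the robot, and variables do not carry over. Pictures are saved under pics/ and viewed, about 8 in all and at most 12, crops included, and the job is handed in when it is done.

Besides the shell and the picture viewer there is one more tool, called after "Emit:" as a command line: name --argument value ..., lists and objects as JSON in quotes. arm_command: Moves the arm, as the interface text tells. Its arguments: {"type":"object","properties":{"rows":{"type":"array","items":{"type":"object","properties":{"fingers":{"type":"number"},"travel":{"type":"array","items":{"type":"number"}},"roll":{"type":"number"}}}}},"required":["rows"]}

```bash
mkdir -p pics
cat > h.py <<'E'
import numpy as np, cv2
from station import *
def K(c):
    f=192/np.tan(np.radians(c['fov_y'])/2); return np.array([[f,0,c['cx']],[0,f,c['cy']],[0,0,1]])
def to_world(cam,px,d):
    c=get_calibration(cam); u=cv2.undistortPoints(np.array(px,float).reshape(-1,1,2),K(c),np.array(c['distortion'],float)).reshape(-1,2)
    d=np.array(d).reshape(-1,1); P=np.hstack([u*d,d]); return P@np.array(c['attitude']).T+np.array(c['origin'])
def cloud(cam,depth,mask):
    v,u=np.nonzero(mask&(depth>0)); return to_world(cam,np.c_[u,v],depth[v,u])
def full(cam,depth):
    v,u=np.mgrid[:384,:512]; return to_world(cam,np.c_[u.ravel(),v.ravel()],depth.ravel()).reshape(384,512,3)
E
python3 - <<'E'
from h import *
np.set_printoptions(precision=4,suppress=True)
ims=[]
for cam in('scene','top'):
    im,d=capture(cam); np.save(f'{cam}.npy',d); cv2.imwrite(f'{cam}.png',im[:,:,::-1])
    cv2.imwrite(f'pics/{cam}0.png',cv2.resize(im[:,:,::-1],(800,600)))
    print(cam,get_calibration(cam)['origin'])
    for l in['warmer','tray','long_switch','long_lever','long_lever_tip','short_switch','short_lever','paper_cup','milk_jug','shaker']:
        print(l,[(np.round(r['position'],3),round(r['p'],2)) for r in search_frame(cam,l)[:3]])
print(sense())
E
```

```text
scene [ 1.1157 -0.0084  0.8018]
warmer [(array([0.71 , 0.025, 0.126]), 0.95)]
tray [(array([0.497, 0.013, 0.061]), 0.82)]
long_switch [(array([ 0.651, -0.027,  0.145]), 0.78)]
long_lever [(array([0.71 , 0.029, 0.127]), 0.72), (array([ 0.633, -0.03 ,  0.184]), 0.65)]
long_lever_tip [(array([ 0.632, -0.032,  0.184]), 0.54)]
short_switch [(array([0.629, 0.091, 0.149]), 0.72)]
short_lever [(array([0.613, 0.097, 0.17 ]), 0.38)]
paper_cup [(array([0.516, 0.269, 0.066]), 0.59)]
milk_jug [(array([ 0.629, -0.219,  0.056]), 0.66), (array([0.611, 0.096, 0.171]), 0.62)]
shaker [(array([0.737, 0.058, 0.185]), 0.76)]
top [0.5225 0.0234 1.0027]
warmer []
tray [(array([0.531, 0.02 , 0.058]), 0.61)]
long_switch [(array([ 0.65 , -0.03 ,  0.147]), 0.84), (array([0.53 , 0.021, 0.058]), 0.42)]
long_lever [(array([ 0.628, -0.027,  0.193]), 0.6)]
long_lever_tip [(array([ 0.623, -0.029,  0.192]), 0.61)]
short_switch [(array([0.624, 0.096, 0.146]), 0.67), (array([0.513, 0.282, 0.042]), 0.35)]
short_lever []
paper_cup [(array([0.511, 0.28 , 0.041]), 0.97)]
milk_jug [(array([ 0.63 , -0.227,  0.031]), 0.89)]
shaker [(array([0.712, 0.055, 0.19 ]), 0.9)]
{'time_s': 1.1, 'joints': array([-57.3169,  22.0408,   0.4537,  -0.    , -68.4119, -14.8163]), 'joint_velocities': array([ 0.021 ,  0.0655, -0.0261,  0.0584, -0.0348, -0.105 ]), 'effort': array([  0.0005, -39.0481,  18.7621,   4.2244,   0.0154,  -0.    ]), 'tcp_pos': array([ 0.1918, -0.5948,  0.2336]), 'ee_rot': array([[-0.9518, -0.3068,  0.    ],
       [-0.3068,  0.9518, -0.    ],
       [-0.    , -0.    , -1.    ]]), 'wrist_force': array([ 0.2042, -0.9989, -0.3938]), 'moment': array([ 0.0218, -0.049 ,  0.011 ]), 'gripper_width': 1.0009770884405211}
```

View pics/scene0.png

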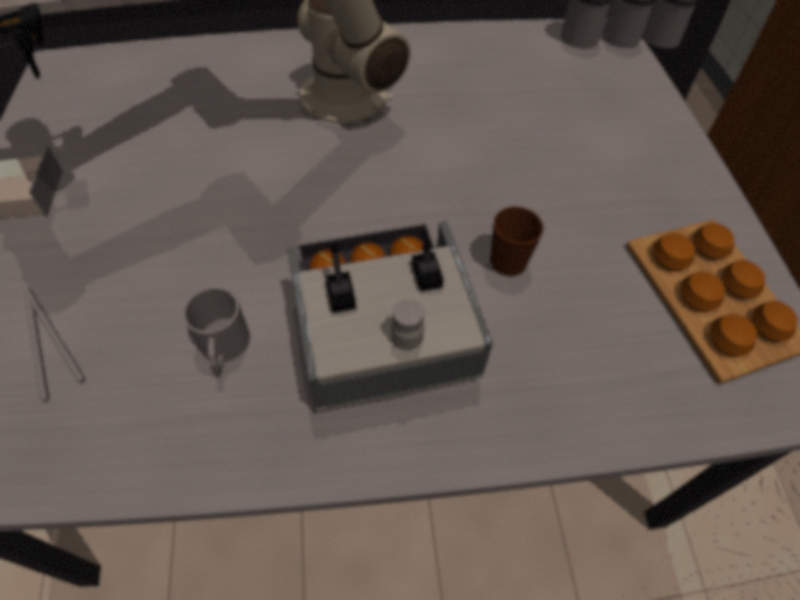

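View pics/top0.png

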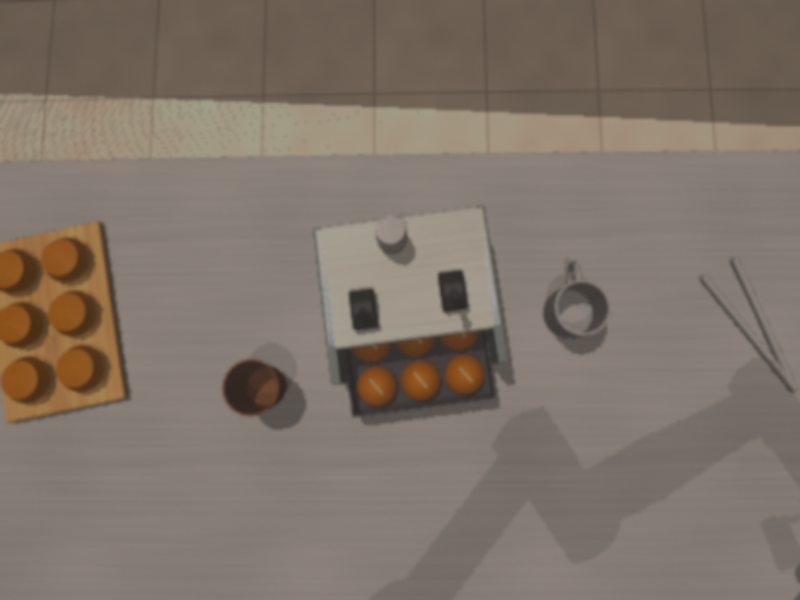

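Run:
```python
from h import *
np.set_printoptions(precision=4,suppress=True)
d=np.load('top.npy'); P=full('top',d)
m=((abs(P[...,2]-.125)<.008)&(abs(P[...,0]-.68)<.2)&(abs(P[...,1]-.03)<.2)).astype(np.uint8)
n,lab,st,_=cv2.connectedComponentsWithStats(m); k=1+st[1:,4].argmax()
Q=P[lab==k]; print('roof z',np.median(Q[:,2]),len(Q))
r=cv2.minAreaRect((Q[:,:2]*1000).astype(np.float32)); B=cv2.boxPoints(r);print(r,B)
# yaw: warmer y width 254, depth 180 visible
e=[B[(i+1)%4]-B[i] for i in range(4)]; L=max(e,key=np.linalg.norm); L=L if L[1]>0 else -L
yaw=np.arctan2(-L[0],L[1]); ax=np.array([np.cos(yaw),np.sin(yaw)]); ay=np.array([-ax[1],ax[0]])
c=np.array(r[0])/1000; o=c-.030*ax; print('yaw',np.degrees(yaw),'origin',o)
R=np.c_[ax,ay]; np.savez('w.npz',R=R,o=o,yaw=yaw)
for cam in('top','scene'):
    d=np.load(cam+'.npy'); W=full(cam,d); L2=(W[...,:2]-o)@R; X,Y,Z=L2[...,0],L2[...,1],W[...,2]
    t=(X<-.06)&(X>-.25)&(abs(Y)<.11)&(Z>.04)&(Z<.1)&(d>0)
    print(cam,'tray',np.percentile(X[t],[.5,2,5]),'rim y',np.percentile(Y[t],[1,99]),'zmax',np.percentile(Z[t],[50,99]))
    for z0 in np.arange(-.19,-.06,.01):
        s=t&(X>=z0)&(X<z0+.01)
        if s.sum()>5: print(round(z0,3),s.sum(),Z[s].max().round(4),end='; ')
    print()
    s=(abs(X)<.12)&(abs(Y)<.127)&(Z>.137)&(d>0)
    for nm,lo,hi in(('y<0',-.127,-.03),('mid',-.03,.03),('y>0',.03,.127)):
        q=s&(Y>lo)&(Y<hi); print(nm,q.sum(),'X',np.percentile(X[q],[1,99]),'Y',np.percentile(Y[q],[1,50,99]),'Z',Z[q].max())
        h=q&(Z>.16); 
        if h.sum(): print('  high',h.sum(),'X',np.percentile(X[h],[1,50,99]),'Y',np.percentile(Y[h],[1,50,99]),'Z',np.percentile(Z[h],[50,99]))
    for l in['long_lever_tip','long_switch','short_switch','short_lever','shaker']:
        for q in search_frame(cam,l)[:1]: print(l,(np.array(q['position'][:2])-o)@R,q['position'][2])
```

```text
roof z 0.12508524887682182 7851
((643.5877075195312, 33.593971252441406), (231.02670288085938, 254.58154296875), 7.16615629196167) [[ 513.0975  145.4804]
 [ 544.8558 -107.1124]
 [ 774.0779  -78.2925]
 [ 742.3196  174.3004]]
yaw 7.1661506 origin [0.6138 0.0299]
top tray [-0.1374 -0.1366 -0.1351] rim y [-0.1086  0.1082] zmax [0.0628 0.0711]
-0.14 210 0.0691; -0.13 103 0.0673; -0.12 268 0.0681; -0.11 331 0.0746; -0.1 342 0.0737; -0.09 325 0.0716; -0.08 254 0.0701; -0.07 81 0.0679; 
y<0 421 X [-0.0069  0.0503] Y [-0.0794 -0.0595 -0.044 ] Z 0.21114573882153687
  high 65 X [-0.0086  0.0017  0.023 ] Y [-0.068  -0.0611 -0.0557] Z [0.2025 0.2094]
mid 313 X [0.0887 0.1196] Y [-0.0066  0.0123  0.0296] Z 0.19432293886542862
  high 269 X [0.09   0.1033 0.1196] Y [-0.0059  0.0124  0.0294] Z [0.1896 0.1927]
y>0 441 X [-0.0136  0.1095] Y [0.0306 0.065  0.0845] Z 0.1939074841480246
  high 53 X [-0.0049  0.005   0.1166] Y [0.0302 0.0648 0.0719] Z [0.1786 0.1932]
long_lever_tip [ 0.0019 -0.0596] 0.1918
long_switch [ 0.0285 -0.0634] 0.1466
short_switch [0.0183 0.0647] 0.1459
shaker [0.1011 0.013 ] 0.1899
scene tray [-0.1375 -0.1368 -0.1359] rim y [-0.1082  0.1076] zmax [0.0621 0.0704]
-0.14 520 0.0681; -0.13 21 0.0655; -0.12 80 0.0669; -0.11 141 0.0712; -0.1 211 0.0709; -0.09 162 0.0725; 
y<0 466 X [-0.004   0.0517] Y [-0.0795 -0.0623 -0.0446] Z 0.20889231078739567
  high 118 X [-0.0074  0.0086  0.0235] Y [-0.0669 -0.0621 -0.0566] Z [0.1869 0.2083]
mid 244 X [0.092  0.1197] Y [-0.0082  0.0086  0.0292] Z 0.19390893877988968
  high 224 X [0.0919 0.1084 0.1197] Y [-0.0061  0.0102  0.0293] Z [0.19   0.1924]
y>0 401 X [-0.0116  0.1175] Y [0.0306 0.0643 0.084 ] Z 0.19036359904628053
  high 66 X [-0.0033  0.0068  0.1197] Y [0.0303 0.065  0.0721] Z [0.1753 0.1904]
long_lever_tip [ 0.0106 -0.0634] 0.1835
long_switch [ 0.0298 -0.0609] 0.1452
short_switch [0.0229 0.0591] 0.1486
short_lever [0.0075 0.067 ] 0.1703
shaker [0.126  0.0124] 0.1846
```

Top and scene agree. The 231x254 mm rectangle covers the full housing, so the warmer origin moves 25 mm back, to about (0.6386, 0.033), with a yaw of 7.2°. The tray front is at X' = -0.1625, about 44.5 mm short. The long switch is on the right (Y' about -0.062), with its hinge at X' about -0.003. I'm moving to a spot in front of the tray now.

Emit:
arm_command --rows '[{"fingers": 100, "travel": [-4, 4.9, 0], "roll": 3}, {"fingers": 100, "travel": [-7, 8.5, 0], "roll": 6}, {"fingers": 100, "travel": [-10, 12, 0], "roll": 10.7}, {"fingers": 100, "travel": [-13, 16, 0], "roll": 10.7}, {"fingers": 100, "travel": [-16, 19.5, 0], "roll": 10.7}, {"fingers": 100, "travel": [-19, 23, 0], "roll": 10.7}, {"fingers": 100, "travel": [-22, 27, 0], "roll": 10.7}, {"fingers": 100, "travel": [-25, 30, 0], "roll": 10.7}, {"fingers": 100, "travel": [-25, 30, 0], "roll": 10.7}, {"fingers": 100, "travel": [-25, 30, 0], "roll": 10.7}]'

```text
time_s: 2.6
tcp_pos: [0.3382, -0.2319, 0.2339]
ee_rot: [[-0.992, -0.128, 0.001], [-0.128, 0.992, -0.0], [-0.001, -0.0, -1.0]]
wrist_force: [0.3, -0.1, 0.3]
gripper_width: 0.999
```

```bash
cat >> h.py <<'E'
w=np.load('w.npz'); R=w['R']; O=w['o']+.025*R[:,0]
def rel(tx,ty,tz):
    s=sense(); p=s['tcp_pos']; l=(p[:2]-O)@R
    t=np.r_[O+R@[tx,ty],tz]
    print('t',s['time_s'],'local',l.round(4),'z',p[2].round(4),'F',s['wrist_force'].round(1),'tool travel cm',(s['ee_rot'].T@(t-p)*100).round(2),'yaw err',np.degrees(np.arctan2(*(R.T@s['ee_rot'][:2,1])[[0,1]])).round(2))
E
python3 -c "
from h import *
rel(-.21,0,.234)"
```

```text
t 2.6 local [-0.3312 -0.2253] z 0.2339 F [ 0.3 -0.1  0.3] tool travel cm [-1.218e+01  2.250e+01 -1.000e-02] yaw err -0.17
```

Emit:
arm_command --rows '[{"fingers": 100, "travel": [-2, 4, 0], "roll": 0}, {"fingers": 100, "travel": [-4.5, 8.5, 0], "roll": 0}, {"fingers": 100, "travel": [-6.5, 12.5, 0], "roll": 0}, {"fingers": 100, "travel": [-9, 17, 0], "roll": 0}, {"fingers": 100, "travel": [-11, 20.5, 0], "roll": 0}, {"fingers": 100, "travel": [-12.2, 22.5, 3], "roll": 0}, {"fingers": 100, "travel": [-12.2, 22.5, 7], "roll": 0}, {"fingers": 100, "travel": [-12.2, 22.5, 11], "roll": 0}, {"fingers": 100, "travel": [-12.2, 22.5, 14], "roll": 0}, {"fingers": 100, "travel": [-12.2, 22.5, 14], "roll": 0}]'

```text
time_s: 3.6
tcp_pos: [0.4279, 0.0035, 0.0901]
ee_rot: [[-0.993, -0.121, -0.01], [-0.121, 0.993, -0.003], [0.01, -0.002, -1.0]]
wrist_force: [-1.0, -0.7, -0.0]
gripper_width: 0.996
```

```bash
python3 -c "
from h import *
rel(-.21,0,.054)
im,d=capture('scene'); cv2.imwrite('pics/s1.png',cv2.resize(im[100:300,100:400,::-1],(750,500)))"
```

```text
t 3.6 local [-0.2128 -0.003 ] z 0.0901 F [-1.  -0.7 -0. ] tool travel cm [-0.31  0.3   3.6 ] yaw err 0.19
```

View pics/s1.png

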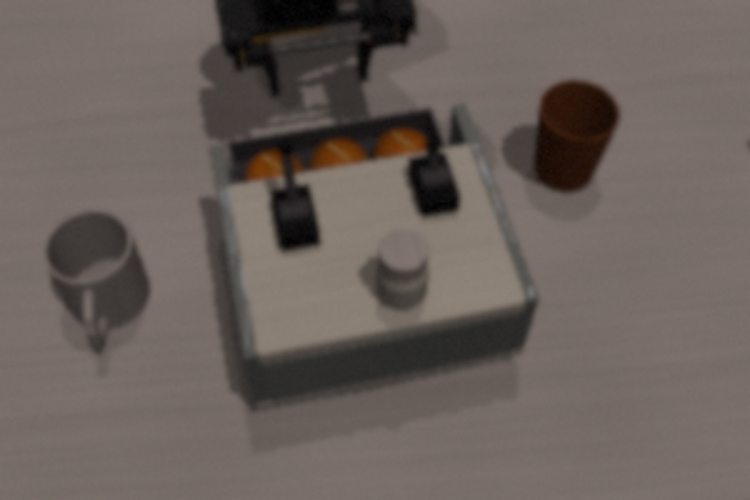

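The gripper is open in front of the tray, with fingers near (275,80) and (362,70), squared to the front wall at row ~130. Next I lower and push gently.

Emit:
arm_command --rows '[{"fingers": 100, "travel": [0, 0.3, 1.8], "roll": 0}, {"fingers": 100, "travel": [0, 0.3, 3.6], "roll": 0}, {"fingers": 100, "travel": [-1, 0.3, 3.6], "roll": 0}, {"fingers": 100, "travel": [-2, 0.3, 3.6], "roll": 0}, {"fingers": 100, "travel": [-3, 0.3, 3.6], "roll": 0}, {"fingers": 100, "travel": [-4, 0.3, 3.6], "roll": 0}, {"fingers": 100, "travel": [-4.7, 0.3, 3.6], "roll": 0}, {"fingers": 100, "travel": [-5.4, 0.3, 3.6], "roll": 0}, {"fingers": 100, "travel": [-6, 0.3, 3.6], "roll": 0}, {"fingers": 100, "travel": [-6, 0.3, 3.6], "roll": 0}]'

```text
time_s: 4.65
tcp_pos: [0.4897, 0.0159, 0.0577]
ee_rot: [[-0.992, -0.124, -0.002], [-0.124, 0.992, -0.001], [0.002, -0.0, -1.0]]
wrist_force: [-2.1, -2.0, 1.4]
gripper_width: 1.001
```

```bash
python3 -c "
from h import *
rel(-.1275,0,.054)"
```

```text
t 4.65 local [-0.1499  0.0016] z 0.0577 F [-2.1 -2.   1.4] tool travel cm [-2.24 -0.16  0.37] yaw err 0.06
```

Emit:
arm_command --rows '[{"fingers": 100, "travel": [-0.5, -0.1, 0], "roll": 0}, {"fingers": 100, "travel": [-0.9, -0.1, 0], "roll": 0}, {"fingers": 100, "travel": [-1.3, -0.1, 0], "roll": 0}, {"fingers": 100, "travel": [-1.6, -0.1, 0], "roll": 0}, {"fingers": 100, "travel": [-1.9, -0.1, 0], "roll": 0}, {"fingers": 100, "travel": [-1.9, -0.1, 0], "roll": 0}]'

```text
time_s: 5.25
tcp_pos: [0.5089, 0.0176, 0.0575]
ee_rot: [[-0.992, -0.124, -0.0], [-0.124, 0.992, -0.0], [0.0, -0.0, -1.0]]
wrist_force: [-2.7, -1.9, 1.4]
gripper_width: 1.001
```

Emit:
arm_command --rows '[{"fingers": 100, "travel": [-0.1, 0, 0], "roll": 0}, {"fingers": 100, "travel": [-0.2, 0, 0], "roll": 0}, {"fingers": 100, "travel": [-0.3, 0, 0], "roll": 0}]'

```text
time_s: 5.55
tcp_pos: [0.5097, 0.0176, 0.0575]
ee_rot: [[-0.992, -0.124, -0.005], [-0.124, 0.992, -0.001], [0.005, -0.0, -1.0]]
wrist_force: [-9.6, 0.5, 8.0]
gripper_width: 0.997
```

```bash
cat > tray.py <<'E'
from h import *
rel(-.1275,0,.054)
for cam in('scene','top'):
    im,d=capture(cam); W=full(cam,d); L=(W[...,:2]-O)@R; X,Y,Z=L[...,0],L[...,1],W[...,2]
    for lo,hi in((-.105,-.07),(-.03,.03),(.07,.105)):
        t=(X<-.09)&(X>-.18)&(Y>lo)&(Y<hi)&(Z>.045)&(Z<.072)&(d>0)
        print(cam,lo,t.sum(),np.percentile(X[t],[2,5,20]).round(4) if t.sum() else '')
E
python3 tray.py
```

```text
t 5.55 local [-0.1298  0.0008] z 0.0575 F [-9.6  0.5  8. ] tool travel cm [-0.23 -0.08  0.35] yaw err 0.02
scene -0.105 56 [-0.119  -0.1181 -0.1166]
scene -0.03 90 [-0.119  -0.1182 -0.1168]
scene 0.07 33 [-0.1187 -0.1182 -0.1164]
top -0.105 0 
top -0.03 0 
top 0.07 1 [-0.091 -0.091 -0.091]
```

Emit:
arm_command --rows '[{"fingers": 100, "travel": [-0.1, 0, 0], "roll": 0}, {"fingers": 100, "travel": [-0.2, 0, 0], "roll": 0}, {"fingers": 100, "travel": [-0.2, 0, 0], "roll": 0}]'

```text
time_s: 5.95
tcp_pos: [0.5097, 0.0175, 0.0573]
ee_rot: [[-0.992, -0.124, -0.009], [-0.124, 0.992, -0.002], [0.009, -0.001, -1.0]]
wrist_force: [-11.3, 0.6, 8.8]
gripper_width: 0.997
```

```bash
python3 tray.py
```

```text
t 5.95 local [-0.1298  0.0007] z 0.0573 F [-11.3   0.6   8.8] tool travel cm [-0.23 -0.07  0.33] yaw err 0.03
scene -0.105 56 [-0.1187 -0.118  -0.1166]
scene -0.03 90 [-0.1188 -0.1181 -0.1165]
scene 0.07 31 [-0.1181 -0.1176 -0.1164]
top -0.105 0 
top -0.03 0 
top 0.07 1 [-0.091 -0.091 -0.091]
```

Three more millimetres of command gave no motion, only rising force, and the front wall reads X' = -0.118. The tray is home. I'll back off, rise and shut the fingers.

Emit:
arm_command --rows '[{"fingers": 100, "travel": [2, 0, 0], "roll": 0}, {"fingers": 100, "travel": [5, 0, 0], "roll": 0}, {"fingers": 0, "travel": [5, 0, -4], "roll": 0}, {"fingers": 0, "travel": [5, 0, -8], "roll": 0}, {"fingers": 0, "travel": [5, 0, -12], "roll": 0}, {"fingers": 0, "travel": [5, -1, -14.2], "roll": 0}, {"fingers": 0, "travel": [5, -4, -14.2], "roll": 0}, {"fingers": 0, "travel": [5, -6, -14.2], "roll": 0}, {"fingers": 0, "travel": [5, -6, -14.2], "roll": 0}, {"fingers": 0, "travel": [5, -6, -14.2], "roll": 0}]'

```text
time_s: 7.05
tcp_pos: [0.4728, -0.0474, 0.2]
ee_rot: [[-0.992, -0.124, 0.003], [-0.124, 0.992, 0.001], [-0.003, 0.0, -1.0]]
wrist_force: [0.1, 0.1, -1.0]
gripper_width: 0.357
```

```bash
python3 tray.py
python3 - <<'E'
from h import *
rel(-.07,-.0615,.196)
im,d=capture('scene'); cv2.imwrite('pics/s2.png',cv2.resize(im[100:300,100:400,::-1],(750,500)))
E
```

```text
t 7.05 local [-0.1745 -0.059 ] z 0.2 F [ 0.1  0.1 -1. ] tool travel cm [-4.65  5.9  14.62] yaw err 0.04
scene -0.105 56 [-0.1184 -0.1182 -0.1165]
scene -0.03 91 [-0.119  -0.1174 -0.1163]
scene 0.07 33 [-0.1188 -0.118  -0.1167]
top -0.105 80 [-0.1182 -0.1178 -0.116 ]
top -0.03 164 [-0.1182 -0.1178 -0.1155]
top 0.07 83 [-0.1181 -0.1177 -0.1158]
t 7.15 local [-0.175  -0.0585] z 0.1997 F [ 0.5 -0.2  0.1] tool travel cm [-10.5   -0.31   0.39] yaw err -0.04
```

View pics/s2.png

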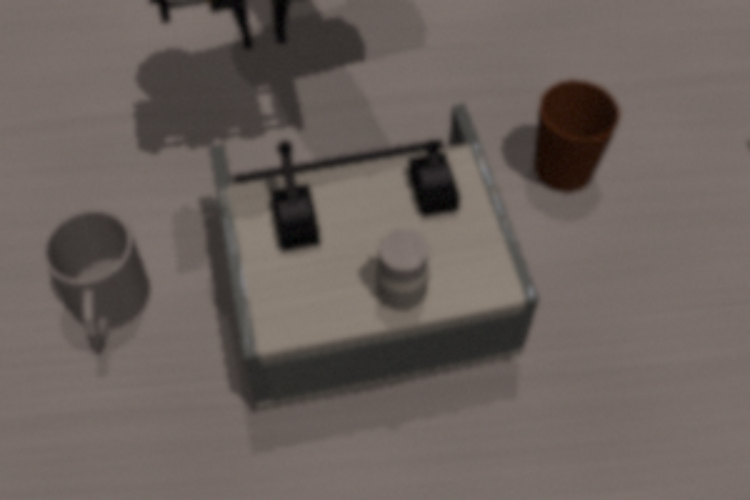

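The tray is home: its rim runs in one straight line from (235,178) to (440,145). The long lever is still towards the opening, with its tip at (285,150). Approach.

Emit:
arm_command --rows '[{"fingers": 0, "travel": [-2, -0.3, 0.4], "roll": 0}, {"fingers": 0, "travel": [-4, -0.3, 0.4], "roll": 0}, {"fingers": 0, "travel": [-6, -0.3, 0.4], "roll": 0}, {"fingers": 0, "travel": [-8, -0.3, 0.4], "roll": 0}, {"fingers": 0, "travel": [-10, -0.3, 0.4], "roll": 0}, {"fingers": 0, "travel": [-10, -0.3, 0.4], "roll": 0}]'

```text
time_s: 7.8
tcp_pos: [0.5734, -0.0368, 0.1949]
ee_rot: [[-0.992, -0.126, 0.001], [-0.126, 0.992, -0.0], [-0.001, -0.0, -1.0]]
wrist_force: [-0.4, -1.0, -0.8]
gripper_width: 0.007
```

```bash
python3 -c "
from h import *
rel(-.01,-.0615,.196); print(sense()['gripper_width'])"
```

```text
t 7.8 local [-0.0734 -0.0611] z 0.1949 F [-0.4 -1.  -0.8] tool travel cm [-6.34 -0.05 -0.1 ] yaw err -0.08
0.006862019078776774
```

Emit:
arm_command --rows '[{"fingers": 0, "travel": [-2, 0, 0], "roll": 0}, {"fingers": 0, "travel": [-3, 0, 0], "roll": 0}, {"fingers": 0, "travel": [-3.8, 0, 0], "roll": 0}, {"fingers": 0, "travel": [-4.6, 0, 0], "roll": 0}, {"fingers": 0, "travel": [-5.3, 0, 0], "roll": 0}, {"fingers": 0, "travel": [-5.9, 0, 0], "roll": 0}, {"fingers": 0, "travel": [-6.5, 0, 0], "roll": 0}, {"fingers": 0, "travel": [-6.5, 0, 0], "roll": 0}, {"fingers": 0, "travel": [-6.5, 0, 0], "roll": 0}]'

```text
time_s: 8.7
tcp_pos: [0.6358, -0.0298, 0.1953]
ee_rot: [[-0.992, -0.125, -0.0], [-0.125, 0.992, 0.0], [0.0, 0.0, -1.0]]
wrist_force: [-0.9, 0.1, 0.1]
gripper_width: 0.006
```

Run:
```python
from h import *
rel(-.01,-.0615,.196)
im,d=capture('scene'); cv2.imwrite('pics/s3.png',cv2.resize(im[100:300,100:400,::-1],(750,500)))
for l in('long_lever_tip','short_lever'):
  print(l,[(((np.array(q['position'][:2])-O)@R).round(3),round(q['position'][2],3),q['p']) for q in search_frame('scene',l)[:2]])
```

```text
t 8.7 local [-0.0106 -0.0619] z 0.1953 F [-0.9  0.1  0.1] tool travel cm [-0.06  0.04 -0.07] yaw err 0.01
long_lever_tip []
short_lever [(array([-0.018,  0.068]), 0.171, 0.45)]
```

View pics/s3.png

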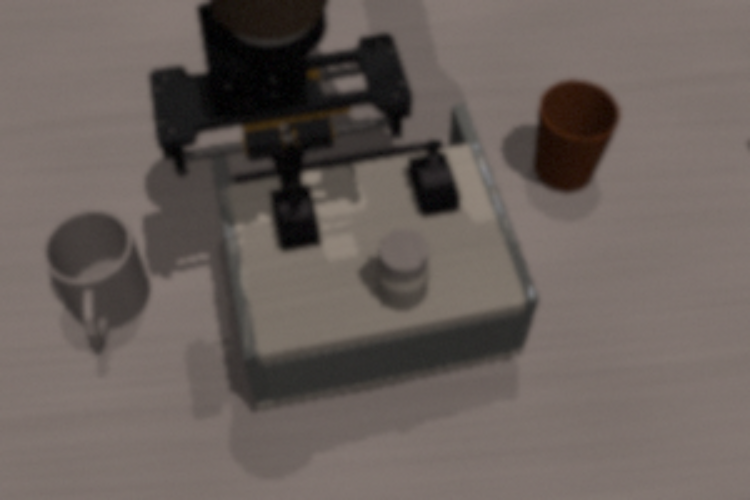

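The gripper hides the lever near (290,170). Force is about zero, so it has likely snapped over. I'll retreat straight back and check.

Emit:
arm_command --rows '[{"fingers": 0, "travel": [2, 0, 0], "roll": 0}, {"fingers": 0, "travel": [5, 0, 0], "roll": 0}, {"fingers": 0, "travel": [9, 0, 0], "roll": 0}, {"fingers": 0, "travel": [13, 0, 0], "roll": 0}, {"fingers": 0, "travel": [17, 0, -2], "roll": 0}, {"fingers": 0, "travel": [20, 0, -4], "roll": 0}, {"fingers": 0, "travel": [20, 0, -4], "roll": 0}]'

```text
time_s: 9.55
tcp_pos: [0.4354, -0.0553, 0.2387]
ee_rot: [[-0.992, -0.125, 0.006], [-0.125, 0.992, 0.001], [-0.006, 0.0, -1.0]]
wrist_force: [-0.2, 0.5, 0.4]
gripper_width: 0.003
```

```bash
python3 tray.py
python3 - <<'E'
from h import *
for cam in('scene','top'):
  im,d=capture(cam)
  if cam=='scene': cv2.imwrite('pics/s4.png',cv2.resize(im[100:300,100:400,::-1],(750,500)))
  W=full(cam,d); L=(W[...,:2]-O)@R; X,Y,Z=L[...,0],L[...,1],W[...,2]
  for a,b in((-.09,-.04),(.04,.09)):
    h=(abs(X)<.06)&(Y>a)&(Y<b)&(Z>.165)&(d>0); 
    if h.sum(): print(cam,a,h.sum(),'X',np.percentile(X[h],[1,50,99]).round(4),'zmax',Z[h].max())
  for l in('long_lever_tip','short_lever','shaker','paper_cup','milk_jug'):
    print(l,[(((np.array(q['position'][:2])-O)@R).round(3),np.round(q['position'],3),round(q['p'],2)) for q in search_frame(cam,l)[:1]])
E
```

```text
t 9.55 local [-0.2127 -0.0622] z 0.2387 F [-0.2  0.5  0.4] tool travel cm [-8.41  6.21 18.52] yaw err -0.01
scene -0.105 56 [-0.1179 -0.1175 -0.1161]
scene -0.03 89 [-0.1184 -0.1178 -0.1162]
scene 0.07 32 [-0.1181 -0.1174 -0.1158]
top -0.105 81 [-0.1182 -0.1178 -0.116 ]
top -0.03 161 [-0.1182 -0.1178 -0.1155]
top 0.07 78 [-0.1181 -0.1178 -0.116 ]
scene -0.09 45 X [0.0108 0.0246 0.0304] zmax 0.2085470883899373
scene 0.04 43 X [-0.0278 -0.0197 -0.0145] zmax 0.18359903225612595
long_lever_tip [(array([ 0.027, -0.065]), array([ 0.674, -0.029,  0.2  ]), 0.61)]
short_lever [(array([-0.017,  0.067]), array([0.613, 0.097, 0.171]), 0.4)]
shaker [(array([0.098, 0.015]), array([0.734, 0.06 , 0.184]), 0.78)]
paper_cup [(array([-0.093,  0.244]), array([0.516, 0.264, 0.066]), 0.58)]
milk_jug [(array([-0.041, -0.25 ]), array([ 0.629, -0.22 ,  0.054]), 0.82)]
top -0.09 81 X [0.0029 0.0174 0.0292] zmax 0.21075264503024238
top 0.04 36 X [-0.0299 -0.0239 -0.0138] zmax 0.1831129023059479
long_lever_tip [(array([ 0.015, -0.058]), array([ 0.661, -0.023,  0.189]), 0.55)]
short_lever [(array([-0.025,  0.067]), array([0.606, 0.096, 0.177]), 0.58)]
shaker [(array([0.077, 0.014]), array([0.713, 0.057, 0.192]), 0.78)]
paper_cup []
milk_jug [(array([-0.039, -0.258]), array([ 0.632, -0.228,  0.034]), 0.96)]
```

View pics/s4.png

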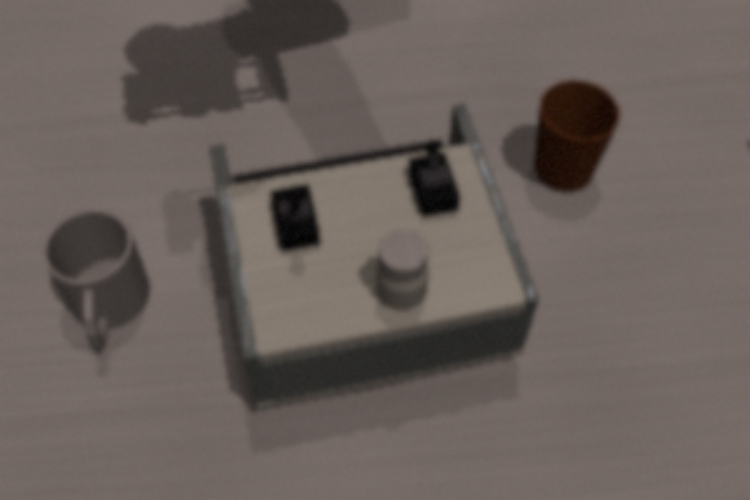

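The long lever now leans away from the opening, with its tip over the housing at about (293,210) and X' = +0.024. The short lever at (433,150), the cup, jug and shaker are where they were, and the gripper is clear. Handing in.

```bash
python3 -c "
from station import *
print(finish_job())"
```

```text
the job is handed in; nothing more can be done
None
```

I pushed the tray home with the open fingers, then flipped the long lever over with the shut fingers. I handed the job in at about 10 s of robot time.

- **Tray:** its front wall reads 118 mm ahead of the warmer's origin in both cameras, which is the home position. About 3 mm of further push only raised the force to about 11 N along x; the tray did not move. It read the same after the lever was flipped. I did not measure lift directly, but while I pressed at the stop the wrist showed about 9 N of upward force on the tool.
- **Long lever:** its tip went from about 29 mm before the origin to about 24 mm behind it, in line with the far end position of about 23 mm. It stayed there after the gripper had backed off.
- **Short lever, paper cup, milk jug and shaker:** all were found where they started, within measurement error. In the last top picture the network missed the paper cup, but the last scene picture shows it standing in place.

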